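# Clear the spark bench: samples and electrode kit to their places

## Task

Clear up after the spark test: stand the two round metal samples that already carry dark burn spots in the two-bay archive tray, one in each bay, stand the tall unburnt sample in the round waiting cup, and put the electrode tube and the rectangular setting block into their own recesses of the electrode kit insert. Set everything down gently and fully down on the floor of its recess, samples and block with the side that is now up still up, and leave the reagent bottle and the loupe as they stand.

Things in the scene. Friction and masses are not known exactly. Their poses are not given: they have to be found in the camera images.
- fresh_sample_mid (a point): The tall unburnt sample: a plain grey metal cylinder, 34 mm in diameter, 45 mm high, 0.3 kg, standing upright on the bench, no spots on its top. The point is its centre, half-way up; z is up, along the cylinder.
- burnt_sample_mid (a point): The middle-sized burnt sample: a grey metal cylinder, 36 mm in diameter, 28 mm high, 0.2 kg, upright, with two dark burn spots on its top. The point is its centre, half-way up; z is up.
- burnt_disc_mid (a point): The flat burnt sample: a grey metal disc, 38 mm in diameter, 16 mm high, 0.14 kg, lying flat, with one dark burn spot in the middle of its top. The point is its centre, half-way up; z is up.
- electrode_tube_mid (a point): The electrode tube: a thin white tube with a red cap, 84 mm long, 14 mm thick at the cap and 12 to 13 mm elsewhere, 0.02 kg, lying on the bench. The point is the middle of its length, 7 mm above its underside; y runs along the tube (the cap is at -y), x across it.
- setting_block_mid (a point): The setting block: a rectangular bright steel block, 24 mm (x) by 40 mm (y) by 25 mm high (z), 0.19 kg, lying on the bench; grasp it across the 24 mm. The point is its centre, half-way up; z is up.
- archive_tray: Archive tray: low grey plastic block, 70 (x) x 138 (y) x 10 mm, fixed, with two square bays side by side, each 58 x 58 mm and 4 mm deep (floor 6 mm above the bench), centred 34 mm either side of the origin along its y, a 10 mm web between. Two small label holders on its -x edge. Origin: centre of its underside; z up.
- waiting_cup: The waiting cup: a low round grey plastic cup, 72 mm in diameter at the foot and 12 mm high, fixed to the bench, with a round recess 54 mm in diameter, 8 mm deep (floor 4 mm above the bench). Origin: centre of its underside; z up.
- electrode_kit: Electrode kit insert: low grey plastic block, 104 (x) x 118 (y) x 10 mm, fixed, with two recesses 4 mm deep (floor 6 mm above the bench), both long along its y: one for the tube, 30 (x) x 104 (y) mm, centred at x = -33 mm, y = 0; one for the block, 40 (x) x 58 (y) mm, centred at x = +22 mm, y = 0. Two screw heads at the +x edge. Origin: centre of its underside; z up.
- reagent_bottle_mid (a point): A white plastic bottle, 45 mm in diameter, 132 mm high, standing loose among the things; to be left as it stands. The point is its centre, half-way up; z up.
- loupe_mid (a point): A black loupe, 36 mm in diameter, 26 mm high, standing loose near the front right of the work; to be left as it stands. The point is its centre, half-way up; z up.
Mind the look-alikes: they are no part of the job. What is shaped like the part that bears setting_block_mid but brown or yellow is not meant.

How it is judged:
By the outcome, as a careful person would: the job done as asked, in the order asked, and still so for the second after the job is handed in, with the robot touching nothing.
It also fails if it takes over 118 s, if anything falls off the work surface, if the arm or the gripper's body presses on something with over 40 N, if the wrist force passes 120 N, or if a joint passes its speed limit or range.

## Robot

A 6-joint arm with a two-finger parallel gripper is mounted at the origin on a cart in front of the work surface, level with it; the furniture and walls round the work are solid. World frame = base frame: x ahead of the robot, y to its left, z up, the work surface at z = 0. Lengths are in m, angles in rad, forces in N, time in s.
With the tool pointing down it reaches from about 0.15 to 0.775 m from the base axis. Payload 6.1 kg.
Tool frame: the origin (TCP) lies midway between the tips of the shut fingers; the grasp point (between the pads) lies 19 mm behind it; z points along the fingers, y is the line along which they close (so a half turn about z gives the same grasp; the last joint's range is limited). The gripper opens to 85 mm and grips with 20 to 120 N. Pads are 22 mm wide; open, the fingers measure 114 mm over their backs; the gripper's body (76 mm by 85 mm) begins 54 mm behind the grasp point. The pads swing forward as they close: fully open they stand 13 mm farther back than shut.
Start: joints at [0, 0.126, -0.04, 1.405, 0, 1.571], TCP at [0.525, -0, 0.231] pointing down, gripper open.
Joint ranges: [-2.72, 2.72], [-0.95, 1.95], [-1.27, 1.35], [-1.78, 2.02], [-1.46, 1.47], [-3.14, 3.14]. Speed limits (rad/s): [2.39, 2.39, 3.01, 3.14, 3.14, 3.14].

## Interface

Orientations are given as a rotation vector (axis times angle).
In Python, from workcell import status, vision, hand_in, finder gives the robot as it stands.
- The arm moves only by the tool move_arm, never from a script. Its arguments are lists of equal length, an entry for each row: "slide": the shift along the tool's x, y, z normalised to -1 to 1, where 1 is 0.3 m, a list of three; "dr": the turn, a rotation vector about the tool's x, y, z normalised to -1 to 1, where 1 is 180 degrees, a list of three; "gripper": the gripper's target within -1 to 1 (shut at 1, half-way at 0, fully open at -1). In form: {"slide": [[dx, dy, dz], ...], "dr": [[ax, ay, az], ...], "gripper": [gripper, ...]}. A call has 1 to 8 rows; each row is the pose to reach, as a shift and turn from the pose commanded when the call began, along the tool's axes at that moment, turning the shorter way round; what a row does not reach only later rows make up. A row lasts 1/12 s, in which the tool goes at most 41.7 mm and 7.16 degrees, less where a joint would pass 70% of its speed; a pose out of reach is approached as far as the arm can. A call with a number of a shift or a turn outside -1 to 1 is refused whole. A call with a gripper value outside its range is refused whole. The fingers move at their own pace and stop on an object; "squeeze" is the grip in N (left out, the last holds). Time passes only in rows, so rows that repeat a pose let the fingers close. It gives the time, the measured TCP pose, the force, the opening and the grip force at its end, in the units of the state.
- status.get_obs(): the state, without advancing time (a new reading comes with each control period).
- vision.grab_frame(name): name is "scene" or "side" or "wrist"; returns a dict with "color" (400x640x3 uint8, red, green, blue), "intrinsics" (3x3 intrinsics, pixels), "D" ([k1, k2, p1, p2, k3] as OpenCV has them; the pictures are not rectified), "T" (4x4, takes a point from camera to world coordinates). Camera axes: x right, y down, z forward; pixel columns grow to the right and rows downward; lengths in m; the calibration is good to about 2 mm. A picture is of the moment at which its call begins. There is no depth.
- hand_in(): hands the job in; it is judged then, once.
Trained networks look in a picture, given as the dict that the camera call returned (one of the last four; its "shot" number tells which), for a name from the list of things; names that differ only in an ending like _2 or _b are one class to them, and where a whole thing is asked for, a point or a joint stands for the part that bears it (a point fixed in the world has none). Each returns a list of dicts, best first, with "p" (0 to 1); they miss things now and then, are a little off and sometimes report something else, mostly with a low value. They report only what shows in the picture. A call takes as long as a camera call. They do not tell look-alikes from the thing itself.
- finder.find_in(thing, picture): "box" ([left, top, right, bottom] in pixels, round what is visible of it).
- finder.outline_of(thing, picture): "pixels" (400x640 bool, what is visible of it) and "box" ([left, top, right, bottom] in pixels, round what is visible of it).
- finder.landmark_of(thing, picture): "xy" ([column, row] in pixels: a listed point, or the origin of a listed thing).
The state is a dict: "clock": time; "joint_pos": joint angles; "joint_vel": joint speeds; "effort": joint torques, N m; "position": TCP position; "ee_rot": TCP orientation; "ft_force": force on the tool from outside, world axes, zero at the start; "wrist_torque": the same for the moment, N m; "width": opening from 0.0 (shut) to 1.0 (fully open); "grasp_force": force on a finger pad.
Only numpy, scipy, OpenCV 4.12 (cv2) and the standard library are available. Lean on these libraries where they do the work, as an engineer would, in place of code of your own. Each camera call takes 0.05 s, during which the arm holds its last target. There are 200 camera calls.

## Working session

There is one attempt and no reset: what is moved stays moved. The work goes in short steps, Python scripts to look and compute and a tool call to move; the robot and the scene stay as the last step left them, time stands still between calls to the robot, and variables do not carry over. Pictures are saved under pics/ and viewed, at most 14 in all, crops included, and the job is handed in when it is done.

Besides the shell and the picture viewer there is one more tool, called as name(argument=value, ...) on one line, values as JSON. move_arm: Moves the arm, as the interface text tells. Scaled input: -1 to 1 covers 0.3 m each way for a shift and 180 degrees each way for a turn. Its arguments: {"type":"object","properties":{"slide":{"type":"array"},"dr":{"type":"array"},"gripper":{"type":"array"},"squeeze":{"type":"number"}},"required":["slide","dr","gripper"]}

```bash
ls; mkdir -p pics
cat > h.py <<'E'
import numpy as np, cv2
from workcell import status, vision, hand_in, finder
def ray(f,uv):
    K=np.array(f["intrinsics"]);D=np.array(f["D"]);T=np.array(f["T"])
    p=cv2.undistortPoints(np.array(uv,float).reshape(-1,1,2),K,D).reshape(-1,2)
    d=np.c_[p,np.ones(len(p))]@T[:3,:3].T
    return T[:3,3],d
def atz(f,uv,z):
    o,d=ray(f,uv); return o+d*((z-o[2])/d[:,2])[:,None]
def proj(f,P):
    T=np.linalg.inv(np.array(f["T"]));r=cv2.Rodrigues(T[:3,:3])[0]
    return cv2.projectPoints(np.array(P,float).reshape(-1,1,3),r,T[:3,3],np.array(f["intrinsics"]),np.array(f["D"]))[0].reshape(-1,2)
Z=dict(fresh_sample_mid=.0225,burnt_sample_mid=.014,burnt_disc_mid=.008,electrode_tube_mid=.007,setting_block_mid=.0125,archive_tray=0,waiting_cup=0,electrode_kit=0,reagent_bottle_mid=.066,loupe_mid=.013)
def save(f,n): cv2.imwrite("pics/"+n+".png",cv2.cvtColor(f["color"],cv2.COLOR_RGB2BGR))
E
python3 - <<'E'
from h import *
np.set_printoptions(precision=4,suppress=True)
for c in ["scene","side","wrist"]:
    f=vision.grab_frame(c); save(f,c+"0"); print(c,f["T"][:3,3],f["T"][:3,2])
    for n,z in Z.items():
        for r in finder.landmark_of(n,f)[:4]:
            if r["p"]>.2: print(n,round(r["p"],2),np.round(r["xy"]),atz(f,r["xy"],z)[0][:2])
print(status.get_obs())
E
```

```text
pics
scene [ 0.0731 -0.4686  0.8125] [ 0.4365  0.4391 -0.7853]
fresh_sample_mid 0.54 [242. 143.] [0.4802 0.2845]
burnt_sample_mid 0.52 [326. 226.] [ 0.4501 -0.0958]
burnt_disc_mid 0.72 [361. 258.] [ 0.4465 -0.2171]
electrode_tube_mid 0.5 [285. 200.] [0.4374 0.0438]
electrode_tube_mid 0.22 [443. 273.] [ 0.5526 -0.3807]
setting_block_mid 0.76 [256. 176.] [0.4335 0.159 ]
setting_block_mid 0.59 [230. 188.] [0.356  0.1788]
setting_block_mid 0.58 [252. 205.] [0.3614 0.0898]
archive_tray 0.84 [443. 273.] [ 0.5571 -0.3803]
waiting_cup 0.84 [339. 173.] [0.6117 0.0108]
electrode_kit 0.65 [401. 212.] [ 0.6263 -0.1995]
reagent_bottle_mid 0.84 [273. 133.] [0.5481 0.2137]
loupe_mid 0.75 [389. 286.] [ 0.4355 -0.3112]
side [0.1403 0.658  0.5163] [ 0.4078 -0.7767 -0.4801]
fresh_sample_mid 0.59 [242. 315.] [0.4818 0.2811]
burnt_sample_mid 0.72 [341. 223.] [ 0.4543 -0.0867]
burnt_disc_mid 0.71 [261. 229.] [0.6211 0.0161]
burnt_disc_mid 0.56 [364. 205.] [ 0.4395 -0.2065]
electrode_tube_mid 0.67 [324. 250.] [0.4453 0.0255]
setting_block_mid 0.89 [332. 306.] [0.3539 0.1796]
setting_block_mid 0.83 [302. 28
[... 604 characters left out ...]
.4317 0.0378]
electrode_kit 0.89 [405. 312.] [ 0.6289 -0.196 ]
reagent_bottle_mid 0.7 [224.   2.] [0.4439 0.1461]
reagent_bottle_mid 0.42 [242. 128.] [0.4516 0.0449]
loupe_mid 0.48 [259. 385.] [ 0.4344 -0.3082]
{'clock': 1.65, 'joint_pos': array([-0.    ,  0.1258, -0.0396,  1.4054,  0.    ,  1.5708]), 'joint_vel': array([-0.0001, -0.0007,  0.0003,  0.0003,  0.0003,  0.0002]), 'effort': array([  0.0003, -43.5695,  35.3088,   0.0012,   0.0002,  -0.0001]), 'position': array([ 0.525 , -0.    ,  0.2313]), 'ee_rot': array([-2.2214, -2.2214, -0.    ]), 'ft_force': array([-0.2273,  0.9526,  0.1874]), 'wrist_torque': array([-0.0295, -0.0072,  0.0563]), 'grasp_force': 0.0, 'width': 1.0006393020024416}
```

View crops.

Run:
```python
import cv2
a=cv2.imread("pics/scene0.png")[90:340,170:530];cv2.imwrite("pics/s0c.png",cv2.resize(a,(800,556),interpolation=cv2.INTER_CUBIC))
a=cv2.imread("pics/side0.png")[150:350,200:440];cv2.imwrite("pics/d0c.png",cv2.resize(a,(720,600),interpolation=cv2.INTER_CUBIC))
```

```text
(no output)
```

View pics/s0c.png

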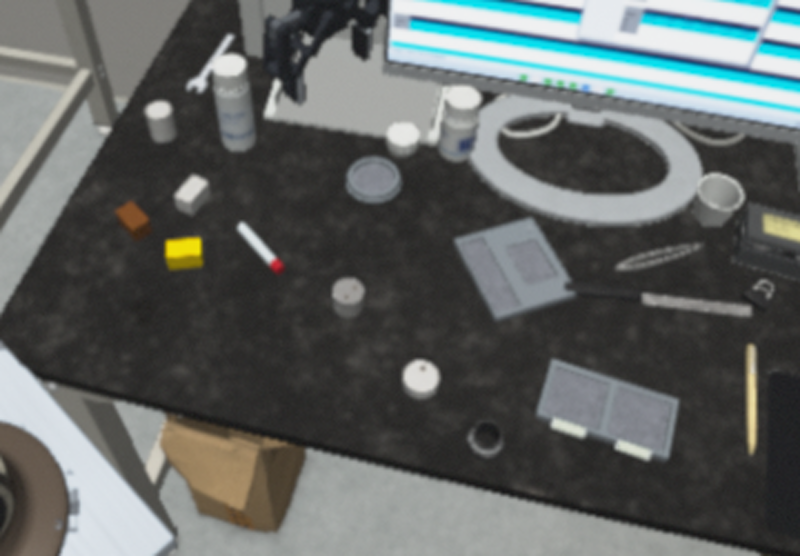

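View pics/d0c.png

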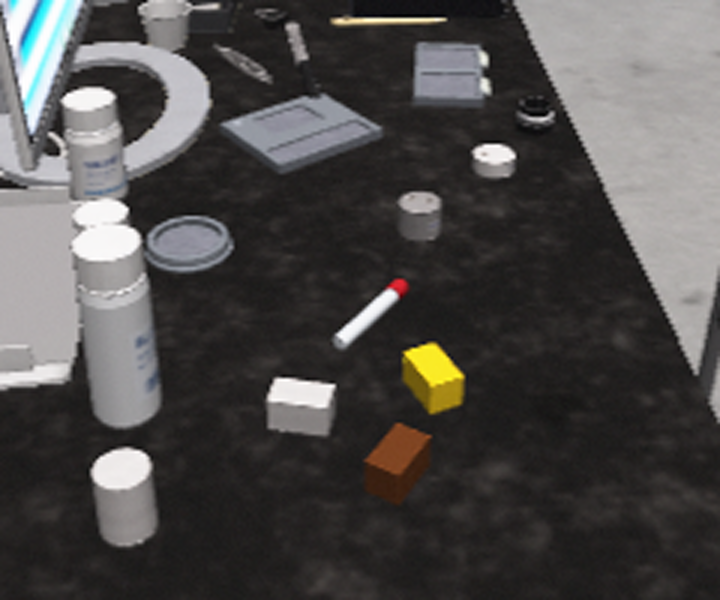

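View pics/wrist0.png

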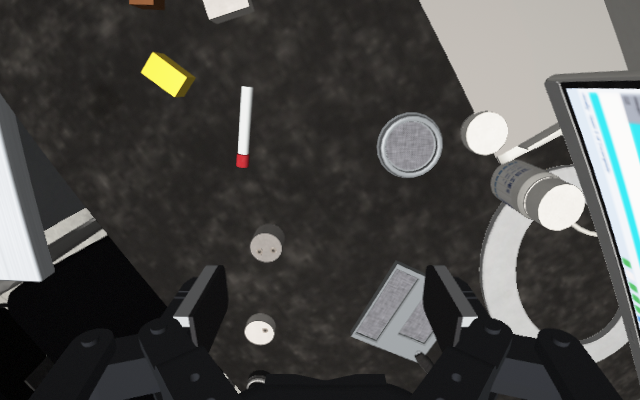

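The scene crop shows three block shapes: brown at scene px (230,188), yellow at (252,205) and bright grey steel at (256,176). The steel one is meant, and the enlarged crops confirm it. The burnt mid sample (two spots) is at (326,226), the burnt disc (one spot) at (361,258), and the plain tall cylinder, left of the bottle, at (242,143). The kit is turned about -30°, and the monitor stands beyond it.

```bash
cat >> h.py <<'E'
from scipy.optimize import minimize
def boxpts(dx,dy,z0,z1): return np.array([[a*dx/2,b*dy/2,z] for a in(-1,1) for b in(-1,1) for z in(z0,z1)])
def cylpts(d,h):
    t=np.linspace(0,2*np.pi,24,False); return np.array([[d/2*np.cos(a),d/2*np.sin(a),z] for a in t for z in(0,h)])
G=dict(fresh_sample_mid=cylpts(.034,.045),burnt_sample_mid=cylpts(.036,.028),burnt_disc_mid=cylpts(.038,.016),electrode_tube_mid=boxpts(.013,.084,0,.013),setting_block_mid=boxpts(.024,.04,0,.025),archive_tray=boxpts(.07,.138,0,.01),waiting_cup=cylpts(.072,.012),electrode_kit=boxpts(.104,.118,0,.01),loupe_mid=cylpts(.036,.026))
def fit(n,views,x0):
    # views: list of (frame, mask); x0=(x,y,yaw)
    dts=[]
    for f,m in views:
        m=m.astype(np.uint8); dts.append(m)
    S=4
    def cost(p):
        c,s=np.cos(p[2]),np.sin(p[2]); P=G[n]@np.array([[c,s,0],[-s,c,0],[0,0,1]])+[p[0],p[1],0]
        e=0
        for (f,_),m in zip(views,dts):
            ys,xs=np.nonzero(m); l,t=xs.min()-12,ys.min()-12; w,h=xs.max()+12-l,ys.max()+12-t
            A=np.array([[S,0,-l*S],[0,S,-t*S]],float); M=cv2.warpAffine(m,A,(int(w*S),int(h*S)),flags=cv2.INTER_LINEAR)
            q=proj(f,P); hull=cv2.convexHull(((q-[l,t])*S*16).astype(np.int32))
            R=np.zeros_like(M); cv2.fillConvexPoly(R,hull,1,shift=4)
            e+=1-(R&M).sum()/max(1,(R|M).sum())
        return e/len(views)
    s=np.array([.015,.015,.3]) if len(G[n])==8 else np.array([.015,.015,0.])
    best=None
    for y in ([x0[2]+k for k in(-.5,0,.5)] if len(G[n])==8 else [0]):
        b=np.array([x0[0],x0[1],y]); sim=np.array([b,b+[s[0],0,0],b+[0,s[1],0],b+[0,0,.25]])
        r=minimize(cost,b,method="Nelder-Mead",options=dict(initial_simplex=sim,maxiter=90))
        if best is None or r.fun<best.fun: best=r
    return best.x,best.fun
E
python3 - <<'E'
from h import *
np.set_printoptions(precision=4,suppress=True)
F={c:vision.grab_frame(c) for c in["scene","side","wrist"]}
I=dict(fresh_sample_mid=(.48,.283,0),burnt_sample_mid=(.453,-.091,0),burnt_disc_mid=(.443,-.214,0),electrode_tube_mid=(.44,.04,0),setting_block_mid=(.431,.157,-1.),archive_tray=(.557,-.38,0),waiting_cup=(.62,.01,0),electrode_kit=(.628,-.195,-.55))
for n,x0 in I.items():
    V=[];D=[]
    for c,f in F.items():
        if c=="wrist" and n not in("burnt_sample_mid","electrode_tube_mid"): continue
        for r in finder.outline_of(n,f):
            q=proj(f,[[x0[0],x0[1],Z[n]]])[0]; b=r["box"]
            if r["p"]>.2 and abs((b[0]+b[2])/2-q[0])<12 and abs((b[1]+b[3])/2-q[1])<12: V.append((f,r["pixels"]));D.append(c);break
    if V:
        print(n,D,*[fit(n,[v],x0) for v in V],"ALL",fit(n,V,x0))
    else: print(n,"none")
# monitor lower-left corner
o1,d1=ray(F["scene"],[344,121]);o2,d2=ray(F["wrist"],[550,82])
A=np.c_[d1[0],-d2[0]];s=np.linalg.lstsq(A,o2-o1,rcond=None)[0];print("mon",o1+s[0]*d1[0],o2+s[1]*d2[0])
print(status.get_obs()["clock"])
E
```

```text
fresh_sample_mid ['scene', 'side'] (array([0.478 , 0.2796, 0.1755]), np.float64(0.10649271844660191)) (array([0.4834, 0.2812, 0.0934]), np.float64(0.0353642517934728)) ALL (array([0.4815, 0.2828, 0.3465]), np.float64(0.1358603280486133))
burnt_sample_mid ['scene', 'side', 'wrist'] (array([ 0.4589, -0.0905,  0.1481]), np.float64(0.06565096952908589)) (array([ 0.4629, -0.0935,  0.0469]), np.float64(0.0481540930979133)) (array([ 0.4596, -0.0904,  0.0946]), np.float64(0.06768889925373134)) ALL (array([ 0.4597, -0.09  ,  0.1786]), np.float64(0.0988889342316251))
burnt_disc_mid ['scene'] (array([ 0.4389, -0.2172,  0.159 ]), np.float64(0.0825833774483854)) ALL (array([ 0.4389, -0.2172,  0.159 ]), np.float64(0.0825833774483854))
electrode_tube_mid ['scene', 'side', 'wrist'] (array([ 0.4399,  0.0386, -0.1591]), np.float64(0.31486579490708877)) (array([ 0.443 ,  0.0402, -0.0814]), np.float64(0.27456225680933855)) (array([ 0.4409,  0.0383, -0.1456]), np.float64(0.21794356863138864)) ALL (array([ 0.4409,  0.0388, -0.1325]), np.float64(0.2858807026322684))
setting_block_mid ['scene', 'side'] (arr
[... 284 characters left out ...]
4(0.06647993790706308)) (array([ 0.5554, -0.3793,  0.4211]), np.float64(0.0728559017003848)) ALL (array([ 0.5518, -0.3811,  0.4181]), np.float64(0.09227863217846638))
waiting_cup ['scene', 'side'] (array([0.6154, 0.017 , 0.233 ]), np.float64(0.16509302971396833)) (array([0.6181, 0.0194, 0.1604]), np.float64(0.0718905472636816)) ALL (array([0.6176, 0.0193, 0.1208]), np.float64(0.1228400640395596))
electrode_kit ['scene', 'side'] (array([ 0.6298, -0.1965, -0.4736]), np.float64(0.056092767295597534)) (array([ 0.6349, -0.1967, -0.4882]), np.float64(0.06879046497939967)) ALL (array([ 0.6311, -0.1966, -0.4669]), np.float64(0.07924114484788053))
mon [0.7105 0.0861 0.0862] [0.709  0.0865 0.0853]
2.7
```

```bash
cat >> h.py <<'E'
from scipy.spatial.transform import Rotation as R
def plan(*T):
    """targets (x,y,z,theta_deg of tool y axis in world); prints slide,dr from present pose"""
    o=status.get_obs(); p=o["position"];q=R.from_rotvec(o["ee_rot"])
    for x,y,z,th in T:
        t=np.radians(th); ty=np.array([np.cos(t),np.sin(t),0]); tz=np.array([0,0,-1.]); M=R.from_matrix(np.c_[np.cross(ty,tz),ty,tz])
        print((x,y,z,th),"slide",(q.inv().apply(np.array([x,y,z])-p)/.3).round(3).tolist(),"dr",((q.inv()*M).as_rotvec()/np.pi).round(3).tolist())
    print("t",o["clock"],"pos",p.round(4),"j",o["joint_pos"].round(2),"F",o["ft_force"].round(1))
E
python3 - <<'E'
from h import *
f=vision.grab_frame("scene"); print(atz(f,[[344,121],[437,134.5],[530,148]],.086))
f=vision.grab_frame("wrist"); print(atz(f,[[550,82],[595,240],[635,380]],.086))
plan((.4605,-.0905,.15,0),(.4605,-.0905,.045,0))
E
```

```text
[[ 0.71069418  0.08626879  0.086     ]
 [ 0.85300577 -0.13707938  0.086     ]
 [ 0.995028   -0.35289193  0.086     ]]
[[ 0.70860128  0.08652992  0.086     ]
 [ 0.78415872 -0.05554069  0.086     ]
 [ 0.8960534  -0.24223543  0.086     ]]
(0.4605, -0.0905, 0.15, 0) slide [-0.302, -0.215, 0.271] dr [0.0, 0.0, 0.0]
(0.4605, -0.0905, 0.045, 0) slide [-0.302, -0.215, 0.621] dr [0.0, 0.0, 0.0]
t 2.8 pos [ 0.525  -0.      0.2313] j [ 0.    0.13 -0.04  1.41 -0.    1.57] F [ 0.3 -0.1  0.4]
```

move_arm(slide=[[-0.302,-0.215,0.271],[-0.302,-0.215,0.271],[-0.302,-0.215,0.4],[-0.302,-0.215,0.4],[-0.302,-0.215,0.4],[-0.302,-0.215,0.4]], dr=[[0,0,0],[0,0,0],[0,0,0],[0,0,0],[0,0,0],[0,0,0]], gripper=[-1,-1,-1,-1,-1,-1], squeeze=40)

```text
clock: 3.3
position: [0.458, -0.0909, 0.1093]
ee_rot: [-2.221, -2.216, 0.004]
ft_force: [0.6, -0.3, -0.0]
width: 1.003
grasp_force: 0.0
```

```bash
cat >> h.py <<'E'
def look(n,x0,cam="wrist",name=None):
    f=vision.grab_frame(cam)
    if name: save(f,name)
    for r in finder.outline_of(n,f)[:3]:
        b=r["box"]; q=proj(f,[[x0[0],x0[1],Z[n]]])[0]
        if r["p"]>.2: print(n,round(r["p"],2),np.round(b),"pred",q.round(),*fit(n,[(f,r["pixels"])],x0))
    return f
E
python3 - <<'E'
from h import *
f=look("burnt_sample_mid",(.4605,-.0905,0),name="w1")
plan((.4605,-.0905,.01,0))
E
```

```text
burnt_sample_mid 0.81 [302. 173. 355. 231.] pred [329. 202.] [ 0.45943724 -0.09010939  0.22416764] 0.02405653285220266
(0.4605, -0.0905, 0.01, 0) slide [0.001, -0.006, 0.343] dr [0.001, 0.0, -0.0]
t 3.4 pos [ 0.462  -0.0907  0.1128] j [-0.19  0.05 -0.38  1.13  0.    1.38] F [ 0.1 -1.5  0.5]
```

View pics/w1.png

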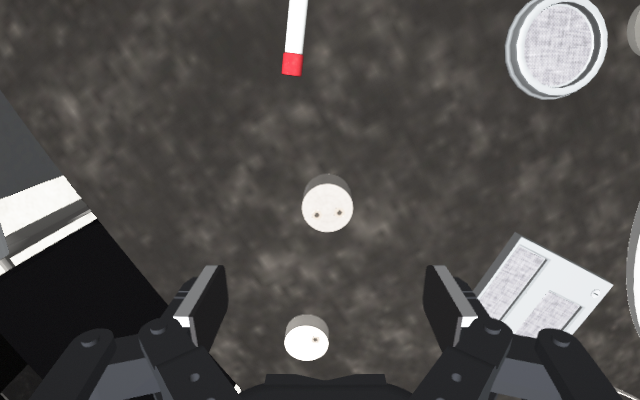

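move_arm(slide=[[0,-0.004,0.13],[0,-0.004,0.25],[0,-0.004,0.32],[0,-0.004,0.337],[0,-0.004,0.337],[0,-0.004,0.337],[0,-0.004,0.337],[0,-0.004,0.337]], dr=[[0,0,0],[0,0,0],[0,0,0],[0,0,0],[0,0,0],[0,0,0],[0,0,0],[0,0,0]], gripper=[-1,-1,-1,-1,-0.3,0.3,0.6,0.6])

```text
clock: 4.07
position: [0.461, -0.0908, 0.0123]
ee_rot: [2.219, 2.22, 0.003]
ft_force: [-9.1, 0.0, 6.4]
width: 0.454
grasp_force: 3.1
```

move_arm(slide=[[0,0,0],[0,0,0],[0,0,0],[0,0,0]], dr=[[0,0,0],[0,0,0],[0,0,0],[0,0,0]], gripper=[0.6,0.6,0.6,0.6])

```text
clock: 4.4
position: [0.4607, -0.0908, 0.0123]
ee_rot: [2.219, 2.22, 0.003]
ft_force: [-2.0, 0.6, 7.6]
width: 0.403
grasp_force: 39.1
```

Run:
```python
from h import *
plan((.461,-.09,.1,0),(.5663,-.412,.1,0),(.5663,-.412,.025,0))
```

```text
(0.461, -0.09, 0.1, 0) slide [0.003, 0.002, -0.292] dr [0.001, 0.0, 0.0]
(0.5663, -0.412, 0.1, 0) slide [-1.071, 0.353, -0.291] dr [0.001, 0.0, 0.0]
(0.5663, -0.412, 0.025, 0) slide [-1.071, 0.352, -0.041] dr [0.001, 0.0, 0.0]
t 4.4 pos [ 0.4607 -0.0908  0.0123] j [-0.19  0.12 -0.54  0.9   0.    1.38] F [-2.   0.6  7.6]
```

move_arm(slide=[[0,0,-0.08],[0,0,-0.2],[-0.1,0.03,-0.28],[-0.24,0.08,-0.28],[-0.38,0.125,-0.28],[-0.52,0.17,-0.28],[-0.66,0.22,-0.28],[-0.8,0.264,-0.28]], dr=[[0,0,0],[0,0,0],[0,0,0],[0,0,0],[0,0,0],[0,0,0],[0,0,0],[0,0,0]], gripper=[0.6,0.6,0.6,0.6,0.6,0.6,0.6,0.6])

```text
clock: 5.07
position: [0.5351, -0.3202, 0.0951]
ee_rot: [2.221, 2.22, 0.001]
ft_force: [1.3, 1.1, -1.5]
width: 0.402
grasp_force: 41.2
```

move_arm(slide=[[0,0,0],[0,0,0],[0,0,0]], dr=[[0,0,0],[0,0,0],[0,0,0]], gripper=[0.6,0.6,0.6])

```text
clock: 5.32
position: [0.5341, -0.3181, 0.0941]
ee_rot: [-2.222, -2.22, -0.0]
ft_force: [-0.5, 0.5, -1.9]
width: 0.403
grasp_force: 41.1
```

Run:
```python
from h import *
x=(.5525,-.381,.418)
f=look("archive_tray",x,name="w2"); look("archive_tray",x,cam="scene")
plan((.5663,-.412,.1,0),(.5663,-.412,.02,0))
```

```text
archive_tray 0.92 [268. 183. 394. 368.] pred [348. 279.] [ 0.55225179 -0.38139992  0.37040169] 0.6178848167539267
archive_tray 0.71 [413. 251. 476. 297.] pred [442. 274.] [ 0.55148246 -0.38135396  0.41818084] 0.05642129724557443
(0.5663, -0.412, 0.1, 0) slide [-0.317, 0.106, -0.017] dr [0.0, 0.0, 0.0]
(0.5663, -0.412, 0.02, 0) slide [-0.317, 0.106, 0.249] dr [0.0, 0.0, 0.0]
t 5.5167 pos [ 0.5344 -0.3169  0.0947] j [-0.54  0.34 -0.07  1.16  0.    1.03] F [-0.3 -0.3 -2.5]
```

View pics/w2.png

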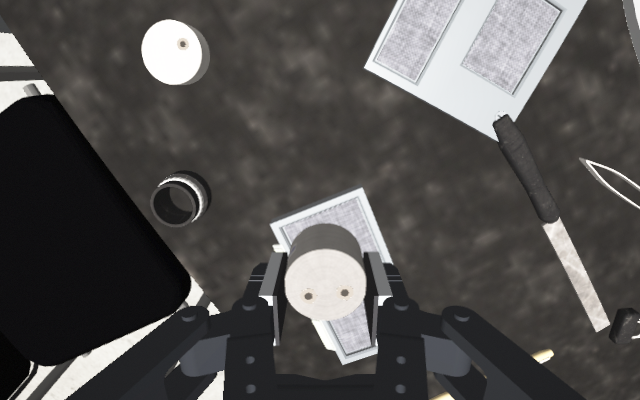

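move_arm(slide=[[-0.14,0.047,0],[-0.27,0.09,0],[-0.317,0.107,0.08],[-0.317,0.107,0.18],[-0.317,0.107,0.225],[-0.317,0.107,0.237],[-0.317,0.107,0.243],[-0.317,0.107,0.243]], dr=[[0,0,0],[0,0,0],[0,0,0],[0,0,0],[0,0,0],[0,0,0],[0,0,0],[0,0,0]], gripper=[0.6,0.6,0.6,0.6,0.6,0.6,0.6,0.6])

```text
clock: 6.18
position: [0.567, -0.4127, 0.0223]
ee_rot: [2.22, 2.222, 0.0]
ft_force: [0.2, 0.4, -2.0]
width: 0.403
grasp_force: 41.1
```

move_arm(slide=[[0,0,0.003],[0,0,0.006],[0,0,0.009],[0,0,0.009]], dr=[[0,0,0],[0,0,0],[0,0,0],[0,0,0]], gripper=[0.6,0.6,0.6,0.6])

```text
clock: 6.52
position: [0.5669, -0.4133, 0.0194]
ee_rot: [2.22, 2.221, 0.0]
ft_force: [-0.4, 0.4, -3.4]
width: 0.401
grasp_force: 41.1
```

move_arm(slide=[[0,0,0.003],[0,0,0.006],[0,0,0.006]], dr=[[0,0,0],[0,0,0],[0,0,0]], gripper=[0.6,0.6,0.6])

```text
clock: 6.77
position: [0.5668, -0.4134, 0.0184]
ee_rot: [2.22, 2.22, 0.001]
ft_force: [-1.7, 1.9, 6.1]
width: 0.403
grasp_force: 41.9
```

move_arm(slide=[[0,0,0],[0,0,0],[0,0,0],[0,0,-0.05],[0,0,-0.15],[0,0,-0.28],[0,0,-0.28],[0,0,-0.28]], dr=[[0,0,0],[0,0,0],[0,0,0],[0,0,0],[0,0,0],[0,0,0],[0,0,0],[0,0,0]], gripper=[0.1,0,-0.2,-0.4,-0.6,-1,-1,-1])

```text
clock: 7.43
position: [0.5682, -0.4144, 0.1041]
ee_rot: [2.217, 2.217, 0.001]
ft_force: [-1.1, -0.2, -0.5]
width: 0.996
grasp_force: 0.0
```

Run:
```python
from h import *
f=look("burnt_sample_mid",(.567,-.412,0))
plan((.439,-.217,.1,0),(.439,-.217,.007,0))
```

```text
burnt_sample_mid 0.77 [296. 178. 351. 237.] pred [323. 201.] [ 0.56727441 -0.4150305   0.15598256] 0.019518589132507147
(0.439, -0.217, 0.1, 0) slide [0.654, -0.425, 0.001] dr [-0.0, -0.0, -0.0]
(0.439, -0.217, 0.007, 0) slide [0.654, -0.425, 0.311] dr [-0.0, -0.0, -0.0]
t 7.5333 pos [ 0.5664 -0.4132  0.1003] j [-0.63  0.49  0.16  1.24 -0.    0.94] F [-0.3 -0.3 -0.3]
```

Sample stands in the bay. Next the disc.

move_arm(slide=[[0.11,-0.07,0],[0.22,-0.14,0],[0.33,-0.21,0],[0.44,-0.28,0],[0.55,-0.35,0],[0.654,-0.425,0],[0.654,-0.425,0],[0.654,-0.425,0]], dr=[[0,0,0],[0,0,0],[0,0,0],[0,0,0],[0,0,0],[0,0,0],[0,0,0],[0,0,0]], gripper=[-1,-1,-1,-1,-1,-1,-1,-1])

```text
clock: 8.2
position: [0.4371, -0.2152, 0.0995]
ee_rot: [-2.218, -2.222, 0.001]
ft_force: [0.5, -0.9, 0.1]
width: 0.999
grasp_force: 0.0
```

Run:
```python
from h import *
f=look("burnt_disc_mid",(.439,-.217,0))
plan((.439,-.217,.1,0),(.439,-.217,.007,0))
```

```text
burnt_disc_mid 0.84 [306. 176. 359. 236.] pred [328. 206.] [ 0.44138459 -0.21662915  0.07894563] 0.03218868018908039
(0.439, -0.217, 0.1, 0) slide [0.001, -0.001, 0.001] dr [-0.0, 0.0, 0.0]
(0.439, -0.217, 0.007, 0) slide [0.001, -0.001, 0.311] dr [-0.0, 0.0, 0.0]
t 8.3 pos [ 0.4392 -0.2172  0.1002] j [-0.46  0.09 -0.36  1.11 -0.    1.11] F [ 0.2 -0.2 -0.1]
```

move_arm(slide=[[0,0.007,0.12],[0,0.007,0.24],[0,0.007,0.3],[0,0.007,0.311],[0,0.007,0.311],[0,0.007,0.311],[0,0.007,0.311],[0,0.007,0.311]], dr=[[0,0,0],[0,0,0],[0,0,0],[0,0,0],[0,0,0],[0,0,0],[0,0,0],[0,0,0]], gripper=[-1,-1,-1,-0.6,-0.2,0.0,0.2,0.4])

```text
clock: 8.97
position: [0.4427, -0.218, 0.0094]
ee_rot: [2.22, 2.219, 0.001]
ft_force: [0.2, -0.6, 2.0]
width: 0.415
grasp_force: 39.6
```

move_arm(slide=[[0,0,0],[0,0,0],[0,0,0],[0,0,0],[0,0,0]], dr=[[0,0,0],[0,0,0],[0,0,0],[0,0,0],[0,0,0]], gripper=[0.6,0.6,0.6,0.6,0.6])

```text
clock: 9.38
position: [0.4426, -0.218, 0.0093]
ee_rot: [2.219, 2.218, 0.001]
ft_force: [-0.3, -0.7, 5.9]
width: 0.416
grasp_force: 40.0
```

Run:
```python
from h import *
plan((.441,-.217,.095,0),(.5387,-.350,.095,0),(.5387,-.350,.02,0))
```

```text
(0.441, -0.217, 0.095, 0) slide [0.003, -0.004, -0.286] dr [0.001, 0.001, -0.0]
(0.5387, -0.35, 0.095, 0) slide [-0.441, 0.321, -0.284] dr [0.001, 0.001, -0.0]
(0.5387, -0.35, 0.02, 0) slide [-0.44, 0.32, -0.034] dr [0.001, 0.001, -0.0]
t 9.3833 pos [ 0.4426 -0.218   0.0093] j [-0.46  0.16 -0.5   0.9  -0.    1.11] F [-0.3 -0.7  5.9]
```

move_arm(slide=[[0,0,-0.08],[0,0,-0.2],[-0.1,0.07,-0.28],[-0.21,0.15,-0.28],[-0.32,0.23,-0.28],[-0.43,0.315,-0.28],[-0.443,0.323,-0.22],[-0.443,0.323,-0.12]], dr=[[0,0,0],[0,0,0],[0,0,0],[0,0,0],[0,0,0],[0,0,0],[0,0,0],[0,0,0]], gripper=[0.6,0.6,0.6,0.6,0.6,0.6,0.6,0.6])

```text
clock: 10.05
position: [0.542, -0.3539, 0.0462]
ee_rot: [2.218, 2.214, 0.003]
ft_force: [0.7, -0.9, -1.3]
width: 0.415
grasp_force: 40.4
```

move_arm(slide=[[0,0,0.03],[0,0,0.06],[0,0,0.07],[0,0,0.08],[0,0,0.085],[0,0,0.085]], dr=[[0,0,0],[0,0,0],[0,0,0],[0,0,0],[0,0,0],[0,0,0]], gripper=[0.6,0.6,0.6,0.6,0.6,0.6])

```text
clock: 10.55
position: [0.5385, -0.3499, 0.0191]
ee_rot: [2.22, 2.221, 0.001]
ft_force: [-0.2, -0.3, -1.3]
width: 0.412
grasp_force: 40.4
```

move_arm(slide=[[0,0,0.004],[0,0,0.008],[0,0,0.012],[0,0,0.014],[0,0,0.014]], dr=[[0,0,0],[0,0,0],[0,0,0],[0,0,0],[0,0,0]], gripper=[0.6,0.6,0.6,0.6,0.6])

```text
clock: 10.97
position: [0.5384, -0.3501, 0.0153]
ee_rot: [2.22, 2.22, 0.001]
ft_force: [-2.3, 0.8, 5.9]
width: 0.412
grasp_force: 41.2
```

move_arm(slide=[[0,0,0],[0,0,0],[0,0,0],[0,0,-0.05],[0,0,-0.15],[0,0,-0.28],[0,0,-0.3],[0,0,-0.3]], dr=[[0,0,0],[0,0,0],[0,0,0],[0,0,0],[0,0,0],[0,0,0],[0,0,0],[0,0,0]], gripper=[0.1,0,-0.2,-0.4,-0.6,-1,-1,-1])

```text
clock: 11.63
position: [0.54, -0.3512, 0.1075]
ee_rot: [2.217, 2.217, 0.002]
ft_force: [-0.8, 0.0, -0.0]
width: 1.001
grasp_force: 0.0
```

Run:
```python
from h import *
f=look("burnt_disc_mid",(.5387,-.35,0),name="w3")
f=vision.grab_frame("side")
for r in finder.outline_of("reagent_bottle_mid",f)[:2]: 
    b=r["box"];print(r["p"],b,atz(f,[[(b[0]+b[2])/2,b[3]-3]],0))
plan((.42,-.1,.17,0),(.42,.21,.17,40),(.4815,.282,.17,40))
```

```text
burnt_disc_mid 0.83 [298. 174. 350. 226.] pred [322. 198.] [ 0.53881487 -0.35052626  0.25143863] 0.02496908464230274
0.66 [222.8, 225.3, 251.4, 294.3] [[0.54371966 0.21627705 0.        ]]
(0.42, -0.1, 0.17, 0) slide [0.832, -0.391, -0.225] dr [-0.001, -0.001, -0.0]
(0.42, 0.21, 0.17, 40) slide [1.865, -0.391, -0.223] dr [-0.001, -0.001, -0.222]
(0.4815, 0.282, 0.17, 40) slide [2.105, -0.186, -0.223] dr [-0.001, -0.001, -0.222]
t 11.8333 pos [ 0.5372 -0.3494  0.1018] j [-0.58  0.37 -0.01  1.19  0.    0.99] F [-0.4  0.3 -0.3]
```

View pics/w3.png

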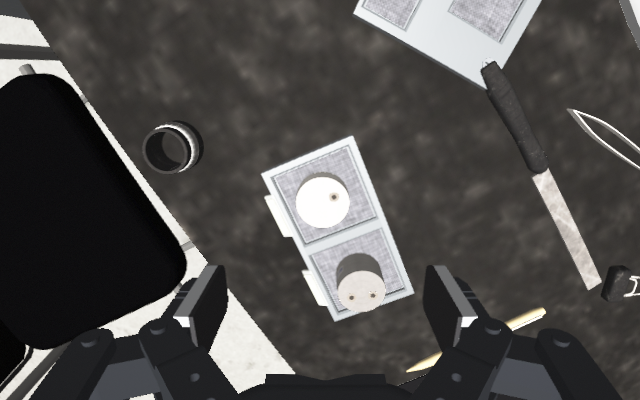

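Both burnt samples sit inside their bays: the disc at (322,202), the two-spot sample at (361,288). Next is the tall one.

move_arm(slide=[[0.1,-0.05,-0.1],[0.22,-0.1,-0.2],[0.34,-0.16,-0.223],[0.46,-0.22,-0.223],[0.58,-0.28,-0.223],[0.7,-0.33,-0.223],[0.832,-0.391,-0.223],[0.97,-0.391,-0.223]], dr=[[0,0,0],[0,0,0],[0,0,0],[0,0,0],[0,0,0],[0,0,0],[0,0,0],[0,0,0]], gripper=[-1,-1,-1,-1,-1,-1,-1,-1])

```text
clock: 12.5
position: [0.4173, -0.0622, 0.1692]
ee_rot: [-2.222, -2.218, 0.004]
ft_force: [1.1, 0.5, 0.5]
width: 0.999
grasp_force: 0.0
```

move_arm(slide=[[0.13,0,0],[0.26,0,0],[0.39,0,0],[0.52,0,0],[0.65,0,0],[0.78,0,0],[0.89,0,0],[0.89,0,0]], dr=[[0,0,-0.03],[0,0,-0.06],[0,0,-0.09],[0,0,-0.12],[0,0,-0.15],[0,0,-0.18],[0,0,-0.222],[0,0,-0.222]], gripper=[-1,-1,-1,-1,-1,-1,-1,-1])

```text
clock: 13.17
position: [0.4202, 0.2081, 0.1688]
ee_rot: [-1.312, -2.852, 0.001]
ft_force: [-0.6, 0.0, 0.1]
width: 1.004
grasp_force: 0.0
```

Run:
```python
from h import *
for n,x in (("fresh_sample_mid",(.4815,.282,0)),("setting_block_mid",(.433,.157,-1.3))):
    look(n,x)
plan((.4815,.282,.17,40),(.4815,.282,.02,40))
```

```text
fresh_sample_mid 0.63 [409. 139. 463. 193.] pred [436. 165.] [0.48081208 0.28150122 0.25674716] 0.02091511285574088
setting_block_mid 0.88 [219. 130. 280. 186.] pred [303. 226.] [ 0.433  0.157 -1.8  ] 1.0
setting_block_mid 0.75 [277. 206. 328. 249.] pred [303. 226.] [ 0.43366122  0.15740687 -1.28505908] 0.03325933400605452
(0.4815, 0.282, 0.17, 40) slide [0.072, 0.326, -0.002] dr [-0.001, -0.0, -0.001]
(0.4815, 0.282, 0.02, 40) slide [0.072, 0.327, 0.498] dr [-0.001, -0.0, -0.001]
t 13.3667 pos [0.4204 0.2028 0.1696] j [ 0.45  0.03 -0.28  1.26 -0.    1.32] F [ 0.2  0.3 -0. ]
```

move_arm(slide=[[0.03,0.12,0],[0.06,0.24,0],[0.071,0.324,0],[0.071,0.324,0],[0.071,0.324,0.12],[0.071,0.324,0.25],[0.071,0.324,0.38],[0.071,0.324,0.47]], dr=[[0,0,0],[0,0,0],[0,0,0],[0,0,0],[0,0,0],[0,0,0],[0,0,0],[0,0,0]], gripper=[-1,-1,-1,-1,-1,-1,-1,-1])

```text
clock: 14.03
position: [0.4802, 0.2794, 0.0263]
ee_rot: [-1.333, -2.843, 0.005]
ft_force: [-0.5, -0.8, 0.9]
width: 1.001
grasp_force: 0.0
```

move_arm(slide=[[0,0,0.028],[0,0,0.028],[0,0,0.028],[0,0,0.028],[0,0,0.028],[0,0,0.028],[0,0,0.028],[0,0,0.028]], dr=[[0,0,0],[0,0,0],[0,0,0],[0,0,0],[0,0,0],[0,0,0],[0,0,0],[0,0,0]], gripper=[-1,-0.5,-0.1,0.2,0.5,0.6,0.6,0.6])

```text
clock: 14.7
position: [0.483, 0.2828, 0.0237]
ee_rot: [1.328, 2.844, 0.004]
ft_force: [-1.5, -1.9, 5.5]
width: 0.385
grasp_force: 39.2
```

Run:
```python
from h import *
plan((.4815,.282,.1,40),(.44,.18,.12,30),(.53,.09,.12,0),(.618,.0193,.12,0),(.618,.0193,.04,0))
```

```text
(0.4815, 0.282, 0.1, 40) slide [0.001, -0.005, -0.254] dr [0.001, 0.0, -0.0]
(0.44, 0.18, 0.12, 30) slide [-0.171, -0.329, -0.322] dr [0.001, 0.0, 0.055]
(0.53, 0.09, 0.12, 0) slide [-0.594, -0.291, -0.321] dr [0.001, 0.0, 0.222]
(0.618, 0.0193, 0.12, 0) slide [-0.963, -0.218, -0.32] dr [0.001, 0.0, 0.222]
(0.618, 0.0193, 0.04, 0) slide [-0.962, -0.219, -0.054] dr [0.001, 0.0, 0.222]
t 14.7 pos [0.483  0.2828 0.0237] j [ 0.53  0.27 -0.33  0.97 -0.    1.4 ] F [-1.5 -1.9  5.5]
```

move_arm(slide=[[0,0,-0.1],[0,0,-0.2],[-0.06,-0.12,-0.32],[-0.12,-0.23,-0.332],[-0.171,-0.329,-0.332],[-0.28,-0.32,-0.332],[-0.39,-0.31,-0.332],[-0.5,-0.3,-0.332]], dr=[[0,0,0],[0,0,0],[0,0,0.02],[0,0,0.04],[0,0,0.07],[0,0,0.1],[0,0,0.13],[0,0,0.16]], gripper=[0.6,0.6,0.6,0.6,0.6,0.6,0.6,0.6])

```text
clock: 15.37
position: [0.5097, 0.1085, 0.1226]
ee_rot: [1.999, 2.421, 0.004]
ft_force: [0.9, -0.1, -3.2]
width: 0.383
grasp_force: 41.2
```

Run:
```python
from h import *
np.set_printoptions(precision=4,suppress=True)
f=vision.grab_frame("scene"); print(atz(f,[[376,161]],0),atz(f,[[351,157]],0))
f=look("waiting_cup",(.6176,.0193,0),name="w4")
plan((.618,.0193,.12,0),(.618,.0193,.04,0),(.618,.0193,.12,60),(.618,.0193,.04,60))
```

```text
[[ 0.7223 -0.0347  0.    ]] [[0.6829 0.0282 0.    ]]
waiting_cup 0.62 [399. 266. 458. 315.] pred [419. 299.] [0.6155 0.0185 0.1924] 0.47107346069487266
(0.618, 0.0193, 0.12, 0) slide [-0.359, 0.295, 0.006] dr [0.001, -0.0, 0.061]
(0.618, 0.0193, 0.04, 0) slide [-0.359, 0.295, 0.273] dr [0.001, -0.0, 0.061]
(0.618, 0.0193, 0.12, 60) slide [-0.359, 0.295, 0.006] dr [0.0, 0.0, -0.272]
(0.618, 0.0193, 0.04, 60) slide [-0.359, 0.295, 0.273] dr [0.0, 0.0, -0.272]
t 15.5167 pos [0.5106 0.1082 0.1217] j [ 0.21  0.14 -0.26  1.17 -0.    1.59] F [-1.3 -0.6 -2.9]
```

View pics/w4.png

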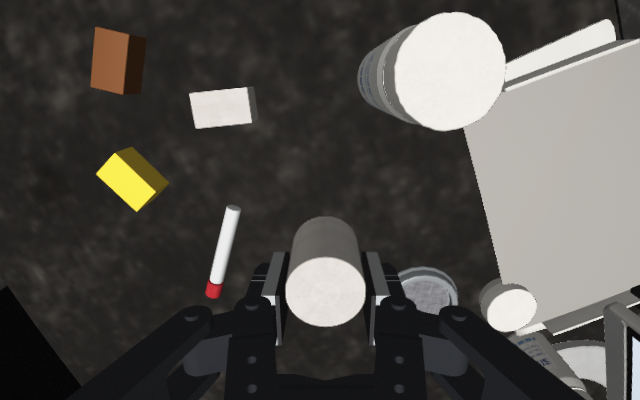

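move_arm(slide=[[0,0,0],[-0.04,0.03,0],[-0.08,0.06,0],[-0.12,0.1,0],[-0.17,0.14,0],[-0.21,0.175,0],[-0.25,0.21,0],[-0.3,0.25,0]], dr=[[0,0,-0.037],[0,0,-0.075],[0,0,-0.112],[0,0,-0.15],[0,0,-0.188],[0,0,-0.225],[0,0,-0.262],[0,0,-0.3]], gripper=[0.6,0.6,0.6,0.6,0.6,0.6,0.6,0.6])

```text
clock: 16.18
position: [0.6, 0.0367, 0.1214]
ee_rot: [-0.663, -3.071, -0.001]
ft_force: [0.7, 0.6, -2.8]
width: 0.383
grasp_force: 41.3
```

Run:
```python
from h import *
np.set_printoptions(precision=4,suppress=True)
f=look("waiting_cup",(.6176,.0193,0),cam="side"); save(f,"d4")
plan((.618,.0193,.12,65),(.618,.0193,.034,65))
```

```text
(0.618, 0.0193, 0.12, 65) slide [-0.072, -0.026, 0.004] dr [0.0, 0.0, 0.002]
(0.618, 0.0193, 0.034, 65) slide [-0.072, -0.026, 0.29] dr [0.0, 0.0, 0.002]
t 16.2833 pos [0.6015 0.0354 0.1211] j [ 0.06  0.29 -0.08  1.2  -0.    0.49] F [ 0.1  0.2 -3. ]
```

move_arm(slide=[[-0.04,-0.015,0],[-0.072,-0.026,0],[-0.072,-0.026,0.1],[-0.072,-0.026,0.2],[-0.072,-0.026,0.22],[-0.072,-0.026,0.22]], dr=[[0,0,0],[0,0,0],[0,0,0],[0,0,0],[0,0,0],[0,0,0]], gripper=[0.6,0.6,0.6,0.6,0.6,0.6])

```text
clock: 16.78
position: [0.6143, 0.0197, 0.0525]
ee_rot: [-0.675, -3.063, 0.002]
ft_force: [-0.1, -0.5, -1.8]
width: 0.381
grasp_force: 41.2
```

Run:
```python
from h import *
f=vision.grab_frame("wrist"); a=f["color"].copy()
t=np.linspace(0,2*np.pi,40)
for r,z,col in((.027,.012,(255,0,0)),(.036,.0,(0,255,0))):
    q=proj(f,np.c_[.6176+r*np.cos(t),.0193+r*np.sin(t),t*0+z]); cv2.polylines(a,[q.astype(np.int32)],True,col,1)
g=vision.grab_frame("side"); b=g["color"].copy()
for r,z,col in((.027,.012,(255,0,0)),(.036,.0,(0,255,0))):
    q=proj(g,np.c_[.6176+r*np.cos(t),.0193+r*np.sin(t),t*0+z]); cv2.polylines(b,[q.astype(np.int32)],True,col,1)
out=np.vstack([cv2.resize(a,(480,300)),cv2.resize(b[170:300,170:378],(480,300),interpolation=cv2.INTER_CUBIC)])
save({"color":out},"w5"); plan((.618,.0193,.029,65))
```

```text
(0.618, 0.0193, 0.029, 65) slide [-0.004, 0.0, 0.09] dr [0.0, 0.0, 0.001]
t 16.8833 pos [0.6168 0.0198 0.056 ] j [ 0.03  0.35 -0.14  1.08  0.    0.47] F [ 0.5 -0.4 -2. ]
```

View pics/w5.png

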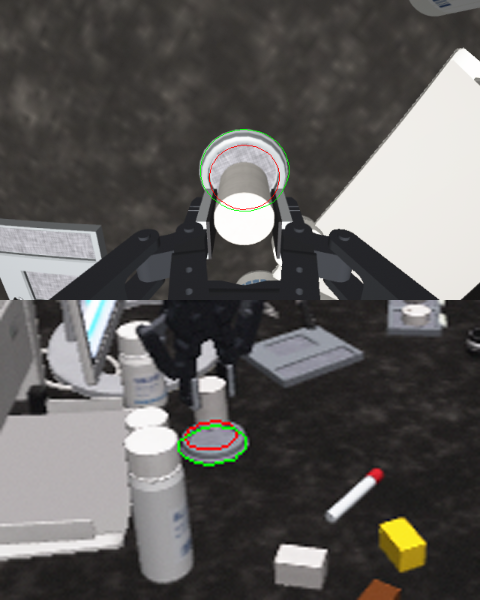

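move_arm(slide=[[-0.003,0,0.05],[-0.003,0,0.075],[-0.003,0,0.085],[-0.003,0,0.09],[-0.003,0,0.094],[-0.003,0,0.098],[-0.003,0,0.1],[-0.003,0,0.1]], dr=[[0,0,0],[0,0,0],[0,0,0],[0,0,0],[0,0,0],[0,0,0],[0,0,0],[0,0,0]], gripper=[0.6,0.6,0.6,0.6,0.6,0.6,0.6,0.6])

```text
clock: 17.55
position: [0.6177, 0.0193, 0.0278]
ee_rot: [0.675, 3.066, 0.001]
ft_force: [-5.1, 0.0, 10.6]
width: 0.379
grasp_force: 42.6
```

move_arm(slide=[[0,0,0],[0,0,0],[0,0,0],[0,0,0],[0,0,-0.08],[0,0,-0.2],[0,0,-0.33],[0,0,-0.33]], dr=[[0,0,0],[0,0,0],[0,0,0],[0,0,0],[0,0,0],[0,0,0],[0,0,0],[0,0,0]], gripper=[0.15,0.1,0,-0.2,-0.3,-0.4,-1,-1])

```text
clock: 18.22
position: [0.6209, 0.0194, 0.132]
ee_rot: [0.673, 3.058, 0.004]
ft_force: [0.4, -1.1, 0.0]
width: 0.954
grasp_force: 0.0
```

Run:
```python
from h import *
look("fresh_sample_mid",(.6177,.0193,0)); look("fresh_sample_mid",(.6177,.0193,0),cam="side")
plan((.441,.0388,.12,65),(.441,.0388,.1,-8))
```

```text
fresh_sample_mid 0.76 [299. 162. 348. 229.] pred [322. 191.] [0.61871205 0.01933844 0.20228022] 0.02176367120842193
fresh_sample_mid 0.64 [251. 213. 268. 235.] pred [261. 225.] [0.62379403 0.01437402 0.20233402] 0.10036275695284158
fresh_sample_mid 0.33 [342. 173. 355. 180.] pred [261. 225.] [0.6177 0.0193 0.    ] 1.0
(0.441, 0.0388, 0.12, 65) slide [0.56, -0.187, 0.011] dr [-0.0, -0.0, 0.001]
(0.441, 0.0388, 0.1, -8) slide [0.559, -0.187, 0.077] dr [-0.0, -0.0, 0.406]
t 18.4167 pos [0.6169 0.0193 0.123 ] j [ 0.03  0.32 -0.03  1.22  0.    0.46] F [-0.9  1.2 -1.5]
```

move_arm(slide=[[0.1,-0.03,0],[0.2,-0.06,0],[0.3,-0.1,0],[0.4,-0.13,0],[0.5,-0.167,0],[0.559,-0.187,0],[0.559,-0.187,0],[0.559,-0.187,0]], dr=[[0,0,0],[0,0,0.03],[0,0,0.069],[0,0,0.108],[0,0,0.147],[0,0,0.186],[0,0,0.225],[0,0,0.264]], gripper=[-1,-1,-1,-1,-1,-1,-1,-1])

```text
clock: 19.08
position: [0.4392, 0.0388, 0.1224]
ee_rot: [-1.86, -2.529, 0.003]
ft_force: [0.1, -0.3, 0.0]
width: 0.999
grasp_force: 0.0
```

move_arm(slide=[[0,0,0],[0,0,0],[0,0,0],[0,0,0],[0,0,0],[0,0,0]], dr=[[0,0,0.036],[0,0,0.072],[0,0,0.108],[0,0,0.142],[0,0,0.142],[0,0,0.142]], gripper=[-1,-1,-1,-1,-1,-1])

```text
clock: 19.58
position: [0.4407, 0.0388, 0.1226]
ee_rot: [-2.365, -2.065, 0.003]
ft_force: [0.4, -0.2, -0.8]
width: 1.002
grasp_force: 0.0
```

Run:
```python
from h import *
f=vision.grab_frame("wrist"); c=f["color"].astype(int)
h=cv2.cvtColor(f["color"],cv2.COLOR_RGB2HSV)
for r in finder.outline_of("electrode_tube_mid",f)[:2]:
    ys,xs=np.nonzero(r["pixels"]); P=atz(f,np.c_[xs,ys],.007)[:,:2]
    rect=cv2.minAreaRect(P.astype(np.float32)*1000); print(r["p"],np.round(r["box"]),rect, P.mean(0))
    print(fit("electrode_tube_mid",[(f,r["pixels"])],(.441,.039,-.14)))
plan((.441,.0388,.12,-8),(.441,.0388,.005,-8))
```

```text
0.94 [314. 141. 335. 244.] ((440.9466552734375, 37.06080627441406), (86.933837890625, 12.268167495727539), 81.9349136352539) [0.44064787 0.0383911 ]
(array([ 0.44070375,  0.03806012, -0.12589522]), np.float64(0.1648878681437449))
0.57 [499. 142. 587. 233.] ((611.1837768554688, 21.76700210571289), (69.7148666381836, 67.01065063476562), 63.717220306396484) [0.60651431 0.0247539 ]
(array([ 0.441,  0.039, -0.64 ]), np.float64(1.0))
(0.441, 0.0388, 0.12, -8) slide [0.0, -0.0, 0.01] dr [-0.0, 0.0, 0.001]
(0.441, 0.0388, 0.005, -8) slide [0.0, 0.0, 0.394] dr [-0.0, 0.0, 0.001]
t 19.6833 pos [0.441  0.0388 0.1231] j [ 0.09 -0.   -0.42  1.16 -0.    1.79] F [ 0.1 -0.7  0.1]
```

move_arm(slide=[[0,0,0.12],[0,0,0.25],[0,0,0.34],[0,0,0.38],[0,0,0.391],[0,0,0.391],[0,0,0.391],[0,0,0.391]], dr=[[0,0,0],[0,0,0],[0,0,0],[0,0,0],[0,0,0],[0,0,0],[0,0,0],[0,0,0]], gripper=[-1,-1,-1,-0.5,0,0.3,0.5,0.6], squeeze=20)

```text
clock: 20.35
position: [0.4427, 0.0389, 0.0079]
ee_rot: [2.368, 2.062, 0.003]
ft_force: [1.3, 0.4, -0.0]
width: 0.302
grasp_force: 0.0
```

move_arm(slide=[[0,0,0],[0,0,0],[0,0,0],[0,0,0],[0,0,0],[0,0,0]], dr=[[0,0,0],[0,0,0],[0,0,0],[0,0,0],[0,0,0],[0,0,0]], gripper=[0.7,0.8,0.9,1,1,1])

```text
clock: 20.85
position: [0.4426, 0.0389, 0.0077]
ee_rot: [2.368, 2.062, 0.003]
ft_force: [-0.7, -0.2, 5.9]
width: 0.113
grasp_force: 20.1
```

Run:
```python
from h import *
plan((.441,.0388,.08,-8),(.6015,-.182,.08,-27),(.6015,-.182,.02,-27))
```

```text
(0.441, 0.0388, 0.08, -8) slide [-0.001, -0.005, -0.241] dr [0.001, -0.0, 0.0]
(0.6015, -0.182, 0.08, -27) slide [-0.656, 0.627, -0.24] dr [0.001, -0.0, 0.106]
(0.6015, -0.182, 0.02, -27) slide [-0.657, 0.626, -0.04] dr [0.001, -0.0, 0.106]
t 20.85 pos [0.4426 0.0389 0.0077] j [ 0.09  0.08 -0.6   0.89  0.    1.8 ] F [-0.7 -0.2  5.9]
```

move_arm(slide=[[0,0,-0.1],[0,0,-0.22],[-0.1,0.095,-0.24],[-0.2,0.19,-0.24],[-0.3,0.287,-0.24],[-0.4,0.383,-0.24],[-0.5,0.478,-0.24],[-0.6,0.574,-0.24]], dr=[[0,0,0],[0,0,0.01],[0,0,0.03],[0,0,0.05],[0,0,0.07],[0,0,0.09],[0,0,0.1],[0,0,0.106]], gripper=[1,1,1,1,1,1,1,1])

```text
clock: 21.52
position: [0.5881, -0.1651, 0.0786]
ee_rot: [2.68, 1.639, 0.0]
ft_force: [0.5, 0.7, -0.7]
width: 0.111
grasp_force: 18.8
```

move_arm(slide=[[-0.03,0.03,0],[-0.056,0.053,0],[-0.056,0.053,0],[-0.056,0.053,0],[-0.056,0.053,0]], dr=[[0,0,0],[0,0,0],[0,0,0],[0,0,0],[0,0,0]], gripper=[1,1,1,1,1])

```text
clock: 21.93
position: [0.5929, -0.1841, 0.0787]
ee_rot: [-2.677, -1.643, 0.0]
ft_force: [0.4, -0.0, -0.9]
width: 0.112
grasp_force: 18.8
```

```bash
cat >> h.py <<'E'
def kitdraw(f,k):
    a=f["color"].copy();c,s=np.cos(k[2]),np.sin(k[2])
    for cx,dx,dy,col in((0,.104,.118,(0,255,0)),(-.033,.03,.104,(255,0,0)),(.022,.04,.058,(255,0,0))):
        L=np.array([[cx+i*dx/2,j*dy/2] for i,j in((-1,-1),(1,-1),(1,1),(-1,1))])
        W=np.c_[L@np.array([[c,s],[-s,c]])+k[:2],np.full(4,.01)]
        cv2.polylines(a,[np.round(proj(f,W)*16).astype(np.int32)],True,col,1,shift=4)
    return a
E
python3 - <<'E'
from h import *
k=(.6315,-.1966,-.467)
f=vision.grab_frame("wrist"); a=kitdraw(f,k); g=vision.grab_frame("scene"); b=kitdraw(g,k)
save({"color":np.vstack([cv2.resize(a,(480,300)),cv2.resize(b[150:275,320:520],(480,300),interpolation=cv2.INTER_CUBIC)])},"w6")
plan((.6015,-.182,.08,-27),(.6015,-.182,.02,-27))
E
```

```text
(0.6015, -0.182, 0.08, -27) slide [0.018, 0.021, -0.003] dr [-0.0, -0.0, 0.001]
(0.6015, -0.182, 0.02, -27) slide [0.018, 0.021, 0.197] dr [-0.0, -0.0, 0.001]
t 22.0333 pos [ 0.5933 -0.1839  0.079 ] j [-0.3   0.34 -0.1   1.13  0.    1.74] F [-0.2  0.  -1.3]
```

View pics/w6.png

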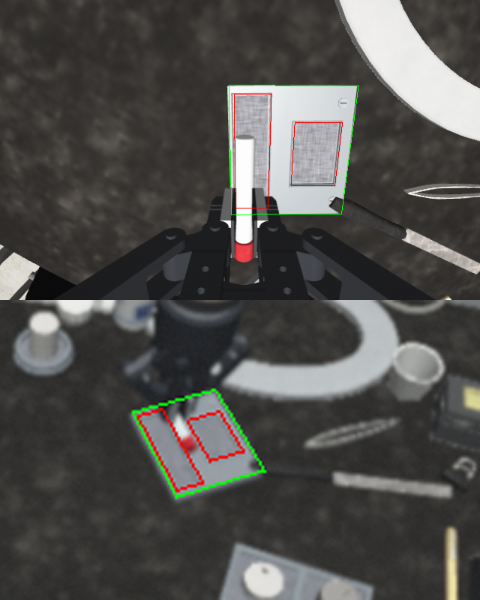

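move_arm(slide=[[0.018,0.021,0],[0.018,0.021,0.08],[0.018,0.021,0.16],[0.018,0.021,0.19],[0.018,0.021,0.203],[0.018,0.021,0.21],[0.018,0.021,0.217],[0.018,0.021,0.217]], dr=[[0,0,0],[0,0,0],[0,0,0],[0,0,0],[0,0,0],[0,0,0],[0,0,0],[0,0,0]], gripper=[1,1,1,1,1,1,1,1])

```text
clock: 22.7
position: [0.6026, -0.1835, 0.0143]
ee_rot: [2.678, 1.641, 0.001]
ft_force: [-0.2, 0.6, 0.7]
width: 0.108
grasp_force: 18.8
```

move_arm(slide=[[0,0,0.003],[0,0,0.005],[0,0,0.005]], dr=[[0,0,0],[0,0,0],[0,0,0]], gripper=[1,1,1])

```text
clock: 22.95
position: [0.6027, -0.1837, 0.0138]
ee_rot: [2.677, 1.64, 0.003]
ft_force: [-1.1, 0.7, 4.8]
width: 0.113
grasp_force: 20.3
```

move_arm(slide=[[0,0,0],[0,0,0],[0,0,0],[0,0,0],[0,0,-0.08],[0,0,-0.2],[0,0,-0.33],[0,0,-0.33]], dr=[[0,0,0],[0,0,0],[0,0,0],[0,0,0],[0,0,0],[0,0,0],[0,0,0],[0,0,0]], gripper=[0.75,0.65,0.5,0.4,0.3,0,-1,-1])

```text
clock: 23.62
position: [0.6053, -0.1845, 0.119]
ee_rot: [2.672, 1.637, 0.011]
ft_force: [1.3, -1.3, 0.5]
width: 0.765
grasp_force: 0.0
```

Run:
```python
from h import *
k=(.6315,-.1966,-.467)
f=vision.grab_frame("wrist"); save({"color":kitdraw(f,k)},"w7")
plan((.52,0,.13,50),(.4337,.1574,.13,106))
```

```text
(0.52, 0, 0.13, 50) slide [0.419, -0.53, -0.051] dr [0.003, 0.001, -0.428]
(0.4337, 0.1574, 0.13, 106) slide [0.756, -1.024, -0.054] dr [0.002, 0.003, -0.739]
t 23.6667 pos [ 0.6046 -0.1843  0.1158] j [-0.3   0.34 -0.02  1.2  -0.    1.75] F [-0.  -0.4  0.1]
```

View pics/w7.png

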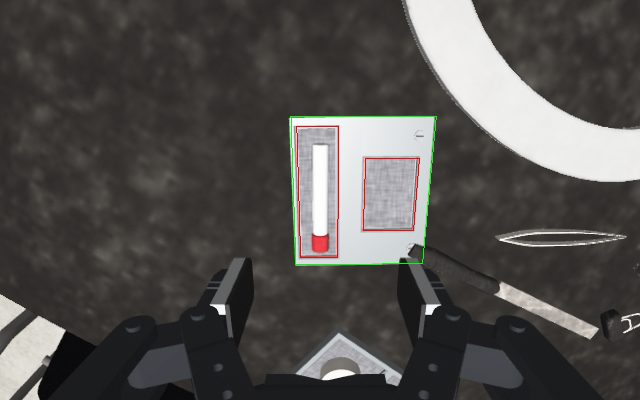

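move_arm(slide=[[0.06,-0.076,-0.02],[0.12,-0.152,-0.04],[0.18,-0.228,-0.05],[0.24,-0.304,-0.05],[0.3,-0.38,-0.05],[0.36,-0.456,-0.05],[0.419,-0.53,-0.05],[0.47,-0.61,-0.05]], dr=[[0,0,-0.038],[0,0,-0.076],[0,0,-0.114],[0,0,-0.152],[0,0,-0.19],[0,0,-0.228],[0,0,-0.266],[0,0,-0.304]], gripper=[-1,-1,-1,-1,-1,-1,-1,-1])

```text
clock: 24.33
position: [0.5018, 0.0264, 0.1248]
ee_rot: [-1.616, -2.693, 0.001]
ft_force: [0.4, 0.6, 0.1]
width: 1.006
grasp_force: 0.0
```

Run:
```python
from h import *
plan((.4337,.1574,.13,106))
```

```text
(0.4337, 0.1574, 0.13, 106) slide [0.492, 0.005, -0.017] dr [-0.0, -0.0, -0.433]
t 24.3333 pos [0.5018 0.0264 0.1248] j [ 0.05  0.11 -0.3   1.17  0.    1.13] F [0.4 0.6 0.1]
```

move_arm(slide=[[0.07,0.001,0],[0.14,0.002,0],[0.21,0.003,0],[0.28,0.003,0],[0.35,0.004,0],[0.42,0.005,0],[0.49,0.005,0],[0.49,0.005,0]], dr=[[0,0,-0.038],[0,0,-0.076],[0,0,-0.114],[0,0,-0.152],[0,0,-0.19],[0,0,-0.228],[0,0,-0.266],[0,0,-0.304]], gripper=[-1,-1,-1,-1,-1,-1,-1,-1])

```text
clock: 25.0
position: [0.4339, 0.1581, 0.1249]
ee_rot: [-0.193, -3.134, -0.001]
ft_force: [0.7, -0.8, -0.1]
width: 0.998
grasp_force: 0.0
```

move_arm(slide=[[0,0,0],[0,0,0],[0,0,0],[0,0,0],[0,0,0],[0,0,0]], dr=[[0,0,-0.036],[0,0,-0.072],[0,0,-0.108],[0,0,-0.129],[0,0,-0.129],[0,0,-0.129]], gripper=[-1,-1,-1,-1,-1,-1])

```text
clock: 25.5
position: [0.4354, 0.156, 0.1252]
ee_rot: [0.425, -3.112, 0.0]
ft_force: [-0.2, 1.0, 0.3]
width: 0.998
grasp_force: 0.0
```

Run:
```python
from h import *
f=look("setting_block_mid",(.4337,.1574,-1.29),name="w8")
plan((.4337,.1574,.008,106))
```

```text
setting_block_mid 0.9 [308. 162. 344. 219.] pred [327. 193.] [ 0.43278575  0.15789211 -1.28606195] 0.040822152440765036
setting_block_mid 0.83 [228.  51. 298. 117.] pred [327. 193.] [ 0.4337  0.1574 -1.79  ] 1.0
setting_block_mid 0.64 [352.  72. 421. 128.] pred [327. 193.] [ 0.4337  0.1574 -1.79  ] 1.0
(0.4337, 0.1574, 0.008, 106) slide [0.004, 0.006, 0.392] dr [-0.0, -0.0, -0.002]
t 25.6 pos [0.4356 0.156  0.1255] j [ 0.34  0.03 -0.37  1.16  0.    0.07] F [0.2 0.  0.2]
```

View pics/w8.png

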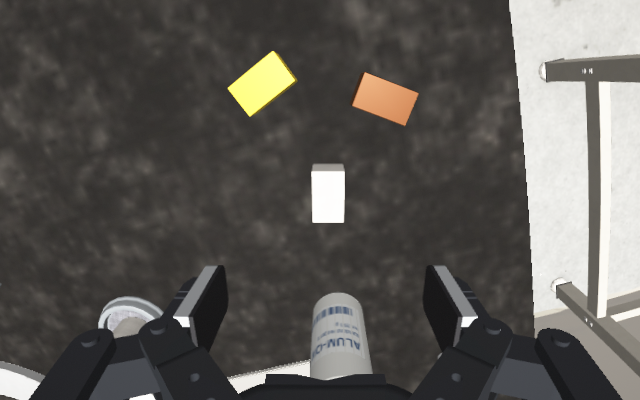

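move_arm(slide=[[0.006,0.006,0.12],[0.006,0.006,0.25],[0.006,0.006,0.34],[0.006,0.006,0.38],[0.006,0.006,0.392],[0.006,0.006,0.392],[0.006,0.006,0.392],[0.006,0.006,0.392]], dr=[[0,0,0],[0,0,0],[0,0,0],[0,0,0],[0,0,0],[0,0,0],[0,0,0],[0,0,0]], gripper=[-1,-1,-1,-0.5,-0.1,0.1,0.3,0.5], squeeze=40)

```text
clock: 26.27
position: [0.4347, 0.1578, 0.0097]
ee_rot: [-0.427, 3.11, 0.001]
ft_force: [0.2, 0.6, 0.1]
width: 0.298
grasp_force: 0.0
```

move_arm(slide=[[0,0,0],[0,0,0],[0,0,0],[0,0,0],[0,0,0]], dr=[[0,0,0],[0,0,0],[0,0,0],[0,0,0],[0,0,0]], gripper=[0.6,0.7,0.8,0.8,0.8])

```text
clock: 26.68
position: [0.4349, 0.1579, 0.0099]
ee_rot: [-0.427, 3.109, 0.001]
ft_force: [-0.4, -0.8, 7.4]
width: 0.268
grasp_force: 40.4
```

Run:
```python
from h import *
plan((.4332,.1577,.12,106),(.5,.0,.12,140),(.651,-.2065,.1,153))
```

```text
(0.4332, 0.1577, 0.12, 106) slide [0.004, 0.001, -0.367] dr [0.0, 0.001, -0.002]
(0.5, 0.0, 0.12, 140) slide [-0.068, -0.565, -0.367] dr [-0.0, 0.001, -0.191]
(0.651, -0.2065, 0.1, 153) slide [-0.367, -1.364, -0.3] dr [-0.0, 0.001, -0.263]
t 26.6833 pos [0.4349 0.1579 0.0099] j [ 0.35  0.11 -0.56  0.9   0.    0.07] F [-0.4 -0.8  7.4]
```

move_arm(slide=[[0,0,-0.1],[0,0,-0.22],[-0.005,-0.06,-0.34],[-0.02,-0.18,-0.372],[-0.035,-0.3,-0.372],[-0.05,-0.42,-0.372],[-0.068,-0.54,-0.372],[-0.1,-0.67,-0.372]], dr=[[0,0,0],[0,0,0],[0,0,-0.03],[0,0,-0.06],[0,0,-0.09],[0,0,-0.12],[0,0,-0.155],[0,0,-0.19]], gripper=[0.8,0.8,0.8,0.8,0.8,0.8,0.8,0.8])

```text
clock: 27.35
position: [0.5165, -0.0295, 0.1205]
ee_rot: [-1.332, 2.845, 0.0]
ft_force: [0.4, -0.2, -1.8]
width: 0.269
grasp_force: 40.0
```

Run:
```python
from h import *
plan((.651,-.2065,.09,153.2))
```

```text
(0.651, -0.2065, 0.09, 153.2) slide [0.166, -0.722, 0.102] dr [-0.0, 0.0, -0.072]
t 27.35 pos [ 0.5165 -0.0295  0.1205] j [-0.06  0.13 -0.27  1.16  0.   -0.93] F [ 0.4 -0.2 -1.8]
```

move_arm(slide=[[0.03,-0.12,0],[0.06,-0.24,0],[0.09,-0.36,0],[0.11,-0.48,0],[0.14,-0.6,0.03],[0.166,-0.722,0.06],[0.166,-0.722,0.1],[0.166,-0.722,0.1]], dr=[[0,0,-0.012],[0,0,-0.024],[0,0,-0.036],[0,0,-0.048],[0,0,-0.06],[0,0,-0.072],[0,0,-0.072],[0,0,-0.072]], gripper=[0.8,0.8,0.8,0.8,0.8,0.8,0.8,0.8])

```text
clock: 28.02
position: [0.6493, -0.207, 0.0859]
ee_rot: [1.632, -2.68, -0.006]
ft_force: [-0.4, 0.6, -3.5]
width: 0.271
grasp_force: 40.2
```

move_arm(slide=[[0,0,0],[0,0,0]], dr=[[0,0,0],[0,0,0]], gripper=[0.8,0.8])

```text
clock: 28.18
position: [0.6496, -0.2049, 0.0905]
ee_rot: [1.638, -2.681, -0.001]
ft_force: [1.1, 0.4, -1.6]
width: 0.267
grasp_force: 40.2
```

Run:
```python
from h import *
f=vision.grab_frame("wrist"); save({"color":kitdraw(f,(.6315,-.1966,-.467))},"w9")
plan((.651,-.2065,.02,153.2))
```

```text
(0.651, -0.2065, 0.02, 153.2) slide [0.004, -0.005, 0.237] dr [-0.0, 0.0, -0.002]
t 28.2333 pos [ 0.65   -0.2048  0.0912] j [-0.31  0.45  0.08  1.2   0.   -1.4 ] F [-0.1 -0.2 -2.2]
```

View pics/w9.png

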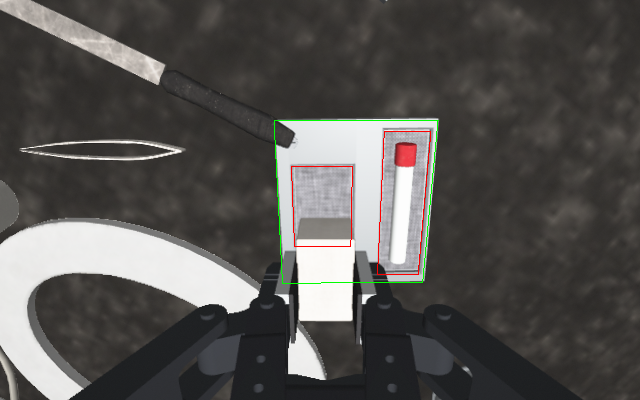

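move_arm(slide=[[0.004,-0.005,0.09],[0.004,-0.005,0.18],[0.004,-0.005,0.22],[0.004,-0.005,0.237],[0.004,-0.005,0.244],[0.004,-0.005,0.25],[0.004,-0.005,0.255],[0.004,-0.005,0.255]], dr=[[0,0,0],[0,0,0],[0,0,0],[0,0,0],[0,0,0],[0,0,0],[0,0,0],[0,0,0]], gripper=[0.8,0.8,0.8,0.8,0.8,0.8,0.8,0.8])

```text
clock: 28.9
position: [0.6518, -0.2075, 0.016]
ee_rot: [-1.636, 2.679, -0.003]
ft_force: [-2.8, 1.0, 4.5]
width: 0.267
grasp_force: 41.0
```

Contact at the expected height. Releasing and rising.

move_arm(slide=[[0,0,0],[0,0,0],[0,0,0],[0,0,0],[0,0,-0.08],[0,0,-0.2],[0,0,-0.33],[0,0,-0.33]], dr=[[0,0,0],[0,0,0],[0,0,0],[0,0,0],[0,0,0],[0,0,0],[0,0,0],[0,0,0]], gripper=[0.4,0.3,0.2,0.1,0.1,0.1,0,0])

```text
clock: 29.57
position: [0.6545, -0.2087, 0.1213]
ee_rot: [-1.633, 2.675, -0.014]
ft_force: [1.4, -0.4, 1.9]
width: 0.505
grasp_force: 0.0
```

move_arm(slide=[[0,0,-0.05],[0,0,-0.1],[0,0,-0.1],[0,0,-0.1]], dr=[[0,0,0],[0,0,0],[0,0,0],[0,0,0]], gripper=[0,0,0,0])

```text
clock: 29.9
position: [0.6517, -0.2078, 0.1431]
ee_rot: [-1.637, 2.68, -0.003]
ft_force: [0.8, -0.4, 0.6]
width: 0.506
grasp_force: 0.0
```

Run:
```python
from h import *
f=vision.grab_frame("wrist");a=kitdraw(f,(.6315,-.1966,-.467)); g=vision.grab_frame("scene")["color"]
save({"color":np.vstack([cv2.resize(a,(480,300)),cv2.resize(g[110:310,210:530],(480,300),interpolation=cv2.INTER_CUBIC)])},"w10")
```

```text
(no output)
```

View pics/w10.png

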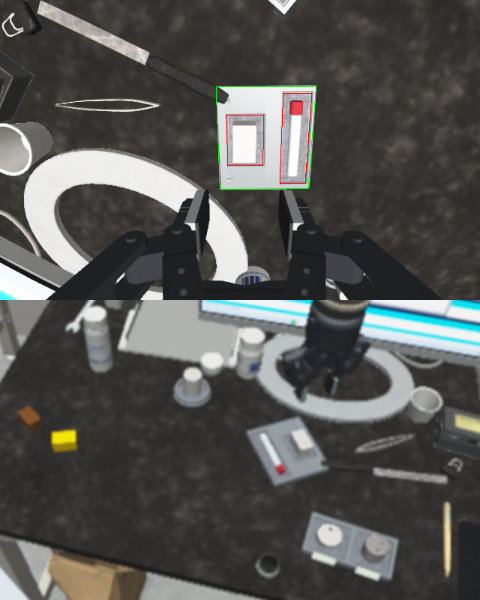

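The wrist view shows the block (244,145) and tube (295,140) inside their kit recesses. The scene view shows the cup and both bays filled, with the bottle and loupe where they were.

```bash
python3 -c "
from workcell import hand_in
print(hand_in())"
```

```text
the job is handed in; nothing more can be done
None
```

The job is handed in at about 30 s of the 118 s: both burnt samples are in the archive tray, the tall sample is in the waiting cup, and the tube and steel block are in their kit recesses, with the bottle and loupe left alone; the hand-in gave no verdict.

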